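Present a capacitor's data plate to the hooded code reader

ROBOT

A 7-joint arm with a two-finger parallel gripper is mounted at the origin on the work surface. World frame = base frame: x ahead of the robot, y to its left, z up, the work surface at z = 0. Lengths are in m, angles in rad, forces in N, time in s.
With the tool pointing down it reaches from about 0.4 to 0.85 m from the base axis. Payload 10.4 kg.
Tool frame: the origin (TCP) lies at the very end of the fingers, on their centre line; the grasp point (between the pads) lies 19 mm behind it; z points along the fingers, y is the direction in which the jaws open and shut (so a half turn about z gives the same grasp; the last joint's range is limited). The gripper opens to 87 mm and grips with 3 to 60 N. Pads are 19 mm wide; open, the fingers measure 117 mm over their backs; the gripper's body (75 mm by 190 mm) begins 51 mm behind the grasp point.
Start: joints at [-0.023, 0.332, -0.065, 1.46, 0.022, 1.35, -0.088], TCP at [0.625, 0, 0.223] pointing down, gripper open.
Joint ranges: [-2.6, 2.6], [-0.5, 2.12], [-1.47, 1.34], [0.16, 2.42], [-1.27, 4.41], [0.06, 2.06], [-2.6, 2.6]. Speed limits (rad/s): [2.22, 2.22, 2.79, 2.79, 3.14, 3.14, 3.14].

INTERFACE

Orientations are given as a unit quaternion [x, y, z, w].
In Python, from bench import r, eyes, job gives the robot as it stands. The module is installed in compiled form; this text tells all that it offers.
- The arm moves only by the tool play_rows, never from a script. Its argument "motion" is a list of rows, each a list of 7 numbers: the shift along the tool's x, y, z as a fraction of full scale, then the turn, a rotation vector about the tool's x, y, z as a fraction of full scale, then the opening in per cent of the stroke, from 0 (shut) to 100 (fully open). A call has 1 to 5 rows; each row is the pose to reach, as a shift and turn from the pose commanded when the call began, along the tool's axes at that moment; what a row does not reach only later rows make up. Full scale, the value 1, is 0.2 m for a shift and 90 degrees for a turn. A row lasts 1/8 s, in which the tool goes at most 62.5 mm and 10.7 degrees, less where a joint would pass 70% of its speed; a pose out of reach is approached as far as the arm can. A call with a number of a shift or a turn outside -1 to 1 is refused whole. A call with a gripper value outside its range is refused whole. The fingers move at their own pace and stop on an object; "squeeze" is the grip in N (left out, the last holds). Time passes only in rows, so rows that repeat a pose let the fingers close. It gives the time, the measured TCP pose, the force and the opening at its end, in the units of the state.
- r.read_state(): the state, without advancing time (a new reading comes with each control period).
- eyes.camera(name): name is "scene" or "side" or "wrist"; returns a dict with "image" (420x560x3 uint8, red, green, blue), "mtx" (3x3 intrinsics, pixels), "R" (3x3) and "t" (3): a world point X has camera coordinates R X + t. Camera axes: x right, y down, z forward; pixel columns grow to the right and rows downward; lengths in m; the calibration is good to about 2 mm. A picture is of the moment at which its call begins. There is no depth.
- job.close_job(): hands the job in, once; it reports no verdict.
Trained networks look in a picture, given as the dict that the camera call returned (one of the last four; its "shot" number tells which), for a name from the list of things; names that differ only in an ending like _2 or _b are one class to them, and where a whole thing is asked for, a point or a joint stands for the part that bears it (a point fixed in the world has none). Each returns a list of dicts, best first, with "p" (0 to 1); they miss things now and then, are a little off and sometimes report something else, mostly with a low value. They report only what shows in the picture. A call takes as long as a camera call. They do not tell look-alikes from the thing itself.
- eyes.regions_of(picture, label): "region" (420x560 bool, what is visible of it) and "xy" ([column, row] in pixels, amid what is visible of it).
- eyes.landmark_of(picture, label): "xy" ([column, row] in pixels: a listed point, or the origin of a listed thing).
The state is a dict: "time": time; "joint_positions": joint angles; "joint_vel": joint speeds; "joint_torque": joint torques, N m; "ee_pos": TCP position; "eef_rot": TCP orientation; "ft_force": force on the tool from outside, world axes, zero at the start; "torque": the same for the moment, N m; "width": finger opening in m.
Only numpy, scipy, OpenCV 4.12 (cv2) and the standard library are available. Lean on these libraries where they do the work, as an engineer would, in place of code of your own. Each camera call takes 0.05 s, during which the arm holds its last target. There are 200 camera calls.

TASK

Swing the code reader's clear hood up past its balance point so that it stays open by itself. Then, only by pushing with the fingers (do not grip, lift or tip it), turn the squat black can capacitor until its flat data plate faces the reader and slide it gently home until the plate meets the contact frame round the reader's window; press it there for a moment with about 15 N and leave it flush on the frame, square and centred on the window. Leave the hood open, and do not disturb the other things on the bench.

Things in the scene. Friction and masses are not known exactly. Their poses are not given: they have to be found in the camera images.
- can: The squat can capacitor, black with a bright rim and two flat brass terminals on top (reaching 78 mm): a cylinder 90 mm in diameter and 72 mm tall, about 0.65 kg (can differ by 20 percent), loose on the bench, sliding friction coefficient about 0.5 to 0.7. Origin: centre of its underside; z up. Its data plate faces its +x; its mounting lug sticks out to its -x.
- plate (a point): Centre of the data plate on the can: a flat raised block 60 mm wide and 50 mm tall (15 to 65 mm above the bench), bright with small dark squares, whose flat face lies 51 mm from the can's axis. Axes as the can's: x points straight out of the plate.
- lug (a point): A point on the can's mounting lug, opposite the plate, 80 mm from the can's axis. The lug is an upright radial plate 14 mm thick, 5 to 55 mm above the bench, standing out from the cylinder (45 mm) to 92 mm from the can's axis; a good lever to push the can round by.
- reader: The code reader, a fixed grey block 100 mm deep, 130 mm wide and 95 mm tall with a flat upright front face. Origin: on the bench at the foot of the middle of the front face; x points into the block (away from the can), y to the left along the face, z up..
- window (a point): Round the window a flat rigid contact frame (100 mm wide, 9 to 75 mm above the bench) stands 2 to 14 mm proud of the reader's face, clamped at a depth that differs each time: to be felt or seen. This point: centre of the window, projected on the plane of the reader's front face, 40 mm above the bench; axes as the reader's. The shut hood's front apron hangs 20 to 25 mm in front of this face.
- hood (a joint): Angle of the clear plastic hood: 0 shut (as at the start), 2.1 fully open against its stop. It turns about the hinge, the front lifting up and back over the reader. A counterweight bar above the hinge makes it over-centre: below about 0.85 rad it falls shut, above it falls open and stays open. About 2.5 N up at the bar starts it.
- hood_bar (a point): Middle of the hood's handle, a round steel bar 10 mm thick and 100 mm long, parallel to the reader's y. Shut, it is 117 mm above the bench, 63 mm in front of the reader's face and 38 mm clear (centre to surface) of the hood's apron; it can be pinched from above with fingers closing along the reader's x. It is 173 mm from the hinge and moves with the hood.
- hood_hinge (a point): Middle of the hood's hinge axis (parallel to the reader's y), fixed: 110 mm behind the front face, 107 mm above the bench; axes as the reader's.
- multimeter: Bystander: orange multimeter lying flat, 190 x 90 x 42 mm. Origin: centre of its underside.
- calculator: Bystander: calculator lying flat, 80 x 160 x 16 mm. Origin: centre of its underside.
- screwdriver: Bystander: screwdriver lying on a sheet of paper, 190 mm long. Origin: under its middle.
- pouch: Bystander: grey tool pouch, 110 x 200 x 55 mm. Origin: centre of its underside.
- mug: Bystander: white mug beside the reader, 80 mm across, 90 mm tall. Origin: centre of its underside.
- relay: Bystander: clear plug-in relay beside the reader, 44 x 44 x 60 mm. Origin: centre of its underside.
- spare_can: Bystander: slim bare aluminium can, 60 mm across, 105 mm tall. Origin: centre of its underside.
Not all that is in view belongs to the job. What is shaped like the can but green or purple is not meant.

How it is judged:
On the way, in this order (a step that is already met when the one before it is completed fails the run):
1. the hood stands open by itself, not touched, before the plate has come to the reader (value of joint hood above 1.6 rad and contact force between the arm and hood below 0.1 N and horizontal distance between plate and window above 0.03 m), for 0.2 s.
2. the plate is pressed square on the contact frame, centred, with more than 3 N (contact force between can and reader above 3 N and x of plate in the frame of reader above -0.0165 m and y of plate in the frame of reader between -0.012 and 0.012 m and angle between the x axis of can and the x axis of reader, either way round below 0.06 rad), for 0.1 s.
At the end, for the whole second after the job is handed in: The hood stands open (over 1.6 rad); the can stands upright and at rest on the bench, its data plate no more than 16.5 mm in front of the reader's face (the frame it was pressed on stands 2 to 14 mm out), square within 0.06 rad, centred on the window within 12 mm sideways (value of joint hood above 1.6 rad and x of plate in the frame of reader above -0.0165 m and y of plate in the frame of reader between -0.012 and 0.012 m and angle between the x axis of can and the x axis of reader, either way round below 0.06 rad and angle between can's own z axis and vertical below 0.05 rad and height (world z) of can below 0.004 m and linear speed of can below 0.01 m/s); the robot touches nothing.
It fails at once if the can is gripped or pushed roughly (fingers on it with more than 38 N) (contact force between the fingers and can above 38 N).
It fails at once if the can is rammed against the reader (more than 38 N) (contact force between can and reader above 38 N).
It fails at once if the can is lifted (height (world z) of can above 0.012 m).
It fails at once if the can is tipped (angle between can's own z axis and vertical above 0.25 rad).
It fails at once if a bystander is disturbed (moved more than 20 mm) (distance of any of multimeter, calculator, screwdriver, pouch, mug, relay, spare_can from where it was at the start of the episode above 0.02 m).
It also fails if it takes over 72 s, if anything falls off the work surface, if the arm or the gripper's body presses on something with over 40 N, if the wrist force passes 120 N, or if a joint passes its speed limit or range.

## Working session

There is one attempt and no reset: what is moved stays moved. The work goes in short steps, Python scripts to look and compute and a tool call to move; the robot and the scene stay as the last step left them, time stands still between calls to the robot, and variables do not carry over. Pictures are saved under pics/ and viewed, about 8 in all and at most 12, crops included, and the job is handed in when it is done.

Besides the shell and the picture viewer there is one more tool, called after ">>>" as name(argument=value, ...) on one line, values as JSON. play_rows: Moves the arm, as the interface text tells. Shift numbers are shares of 0.2 m and turn numbers shares of 90 degrees, none past 1 either way. Its arguments: {"type":"object","properties":{"motion":{"type":"array","items":{"type":"array","items":{"type":"number"}}},"squeeze":{"type":"number"}},"required":["motion"]}

```bash
mkdir -p pics
cat > h.py <<'E'
import numpy as np, cv2
from bench import r, eyes, job
def snap(name, fn=None):
    p=eyes.camera(name)
    if fn: cv2.imwrite('pics/'+fn, p['image'][:,:,::-1])
    return p
def ray(p,xy):
    K=np.array(p['mtx']);R=np.array(p['R']);t=np.array(p['t'])
    d=R.T@np.linalg.inv(K)@np.array([xy[0],xy[1],1.]); return -R.T@t,d/np.linalg.norm(d)
def onz(p,xy,z):
    c,d=ray(p,xy); return c+d*(z-c[2])/d[2]
def proj(p,X):
    c=np.array(p['mtx'])@(np.array(p['R'])@np.asarray(X,float)+np.array(p['t'])); return c[:2]/c[2]
def tri(rs):
    A=0;b=0
    for c,d in rs:
        M=np.eye(3)-np.outer(d,d); A=A+M; b=b+M@c
    return np.linalg.solve(A,b)
E
python3 - <<'E'
from h import *
np.set_printoptions(precision=3,suppress=True)
a=snap('scene','s0.png');b=snap('side','d0.png')
for n in ['can','plate','lug','reader','window','hood_bar','hood_hinge','mug','relay','spare_can','multimeter','calculator','screwdriver','pouch']:
    A=eyes.landmark_of(a,n);B=eyes.landmark_of(b,n)
    print(n,[(np.round(x['xy']),round(x['p'],2)) for x in A[:3]],[(np.round(x['xy']),round(x['p'],2)) for x in B[:3]], tri([ray(a,A[0]['xy']),ray(b,B[0]['xy'])]) if A and B else '')
s=r.read_state();print(s['time'],s['ee_pos'],s['eef_rot'],s['width'])
cv2.imwrite('pics/both.png',cv2.resize(np.hstack([a['image'],b['image']])[:,:,::-1],(800,300)))
E
```

```text
can [(array([409., 297.]), 0.89), (array([316., 228.]), 0.86), (array([192., 299.]), 0.65)] [(array([262., 175.]), 0.95), (array([248., 257.]), 0.87), (array([346., 376.]), 0.68)] [0.701 0.138 0.194]
plate [(array([368., 131.]), 0.94), (array([254., 298.]), 0.69), (array([175., 305.]), 0.66)] [(array([ 83., 262.]), 0.86), (array([358., 389.]), 0.71), (array([260., 160.]), 0.71)] [0.502 0.372 0.291]
lug [(array([217., 279.]), 0.89), (array([311., 202.]), 0.87), (array([402., 271.]), 0.73)] [(array([278., 257.]), 0.92), (array([127., 277.]), 0.67), (array([263., 178.]), 0.63)] [ 0.598 -0.238 -0.219]
reader [(array([307., 276.]), 0.87)] [(array([210., 224.]), 0.6)] [0.706 0.022 0.015]
window [] [(array([210., 216.]), 0.87)] 
hood_bar [(array([254., 299.]), 0.29)] [(array([226., 195.]), 0.77)] [ 0.754 -0.141  0.01 ]
hood_hinge [(array([316., 300.]), 0.6)] [(array([172., 187.]), 0.59)] [0.819 0.021 0.105]
mug [(array([255., 301.]), 0.62)] [(array([247., 260.]), 0.22)] [ 0.682 -0.132 -0.204]
relay [(array([315., 295.]), 0.7), (array([348., 285.]), 0.51)] [(array([170., 248.]), 0.88)] [ 0.773  0.068 -0.039]
spare_can [(array([391., 254.]), 0.61)] [(array([153., 302.]), 0.7)] [ 0.664  0.308 -0.006]
multimeter [(array([186., 225.]), 0.58), (array([304., 275.]), 0.52)] [(array([334., 185.]), 0.85), (array([247., 259.]), 0.34)] [ 0.478 -0.328  0.017]
calculator [] [(array([231., 344.]), 0.58)] 
screwdriver [(array([399., 218.]), 0.59)] [(array([182., 331.]), 0.73)] [0.542 0.365 0.008]
pouch [(array([157., 202.]), 0.87)] [] 
1.5 [0.625 0.    0.223] [0.707 0.707 0.    0.   ] 0.08704324335539869
```

View pics/s0.png

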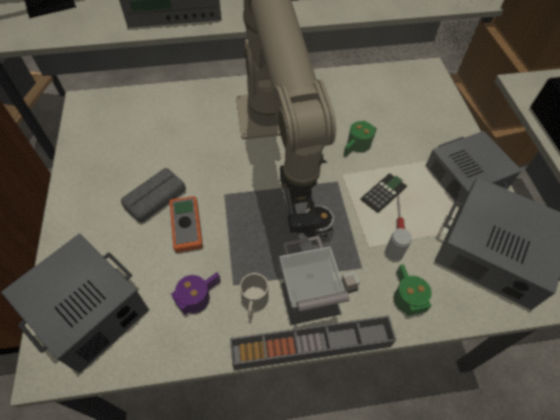

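View pics/d0.png

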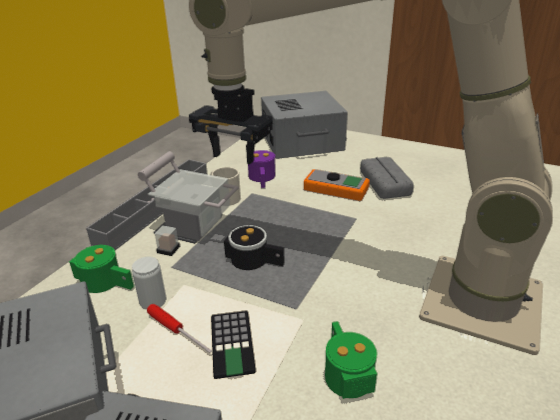

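Run:
```python
from h import *
np.set_printoptions(precision=3,suppress=True)
a=snap('scene');b=snap('side');w=snap('wrist','w0.png')
print('can',tri([ray(a,[316,228]),ray(b,[248,257])]), onz(b,[248,257],0),onz(a,[316,228],0))
print('lug',tri([ray(a,[311,202]),ray(b,[278,257])]), onz(b,[278,257],.03),onz(a,[311,202],.03))
for n in ['can','plate','lug','reader','window','hood_bar','hood_hinge']:
    print(n,[(np.round(x['xy']),round(x['p'],2)) for x in eyes.landmark_of(w,n)[:3]])
print('wristcam',-w['R'].T@w['t'], w['R'])
x=np.vstack([a['image'][150:330,200:440]]);y=b['image'][140:320,60:300]
cv2.imwrite('pics/c0.png',cv2.resize(np.hstack([x,y])[:,:,::-1],None,fx=1.66,fy=1.66,interpolation=cv2.INTER_CUBIC))
```

```text
can [0.543 0.088 0.007] [0.548 0.082 0.   ] [0.538 0.089 0.   ]
lug [0.458 0.086 0.034] [0.462 0.084 0.03 ] [0.454 0.086 0.03 ]
can [(array([204.,  98.]), 0.79)]
plate [(array([244.,  89.]), 0.8)]
lug [(array([407.,  40.]), 0.65), (array([113., 106.]), 0.57)]
reader [(array([353., 166.]), 0.78)]
window [(array([406.,  43.]), 0.4)]
hood_bar []
hood_hinge [(array([517., 179.]), 0.69)]
wristcam [0.625 0.081 0.386] [[ 1.     0.002 -0.   ]
 [ 0.002 -0.956  0.292]
 [ 0.    -0.292 -0.956]]
```

View pics/w0.png

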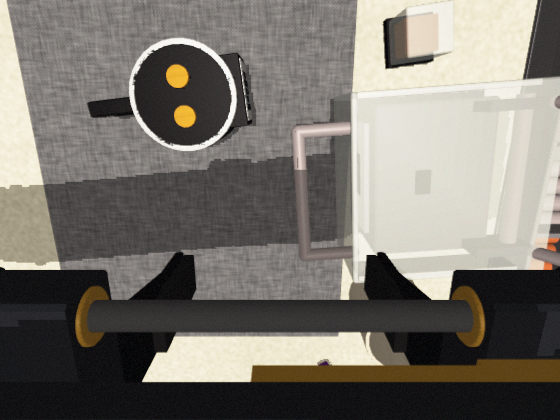

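Run:
```python
from h import *
np.set_printoptions(precision=4,suppress=True)
w=snap('wrist')
f=lambda xy,z:onz(w,xy,z)[:2]
b1,b2=f([298,130],.117),f([305,255],.117)
print('bar',b1,b2,np.linalg.norm(b1-b2),'yaw',np.arctan2(-(b1-b2)[0],(b1-b2)[1]))
h1,h2=f([352,93],.11),f([358,282],.11)
print('hood edge',h1,h2,np.linalg.norm(h1-h2),'yaw',np.arctan2(-(h1-h2)[0],(h1-h2)[1]))
c=f([184,94.5],.072);print('can',c)
for z in(.055,.03): l=f([90,108],z);print('lugtip',l,np.linalg.norm(c-l),np.arctan2(*(c-l)[::-1]))
p1,p2=f([237,54],.065),f([251,123],.065);print('plate',p1,p2,np.linalg.norm(p1-p2),np.arctan2(-(p1-p2)[0],(p1-p2)[1]))
t=f([177,76],.078),f([184,116],.078);print('terminals',t)
cv2.imwrite('pics/c1.png',cv2.resize(w['image'][20:290,70:430,::-1],None,fx=2.2,fy=2.2,interpolation=cv2.INTER_CUBIC))
```

```text
bar [0.6384 0.0651] [ 0.6459 -0.0366] 0.1019331544467832 yaw 0.07438701355939661
hood edge [0.6786 0.0916] [ 0.6936 -0.0653] 0.1576337576293175 yaw 0.09554014513286337
can [0.5431 0.0916]
lugtip [0.4525 0.0805] 0.09127390335107498 0.12258824187456852
lugtip [0.4395 0.0804] 0.10420475160755648 0.1077602118576985
plate [0.5885 0.1243] [0.5991 0.068 ] 0.05727872053121368 0.1851131282246149
terminals (array([0.54  , 0.1058]), array([0.5433, 0.0742]))
```

View pics/c1.png

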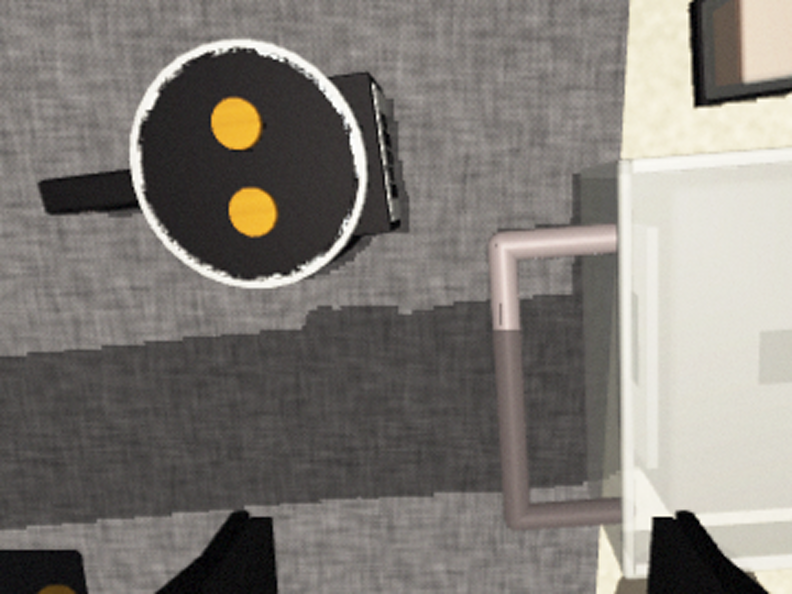

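>>> play_rows(motion=[[0.07, 0.085, 0.0, 0, 0, -0.051, 34], [0.07, 0.085, 0.15, 0, 0, -0.051, 34], [0.07, 0.085, 0.25, 0, 0, -0.051, 34], [0.07, 0.085, 0.25, 0, 0, -0.051, 34], [0.07, 0.085, 0.25, 0, 0, -0.051, 34]], squeeze=10)

```text
time: 2.68
ee_pos: [0.6425, 0.0141, 0.1737]
eef_rot: [0.678, 0.735, 0.001, 0.0]
ft_force: [-1.4, -0.4, -0.6]
width: 0.0448
```

Run:
```python
from h import *
w=snap('wrist','w1.png');b=snap('side')
cv2.imwrite('pics/c2.png',np.hstack([cv2.resize(w['image'],(440,330)),cv2.resize(b['image'][130:280,120:280],(352,330))])[:,:,::-1])
s=r.read_state();print(s['time'],s['ee_pos'],s['eef_rot'],s['width'],s['ft_force'])
```

```text
2.775 [0.64263018 0.01405076 0.1739187 ] [6.78261577e-01 7.34819877e-01 7.32295570e-04 6.67776725e-04] 0.036721169601643525 [ 0.90473172 -0.51398561  0.65683819]
```

View pics/c2.png

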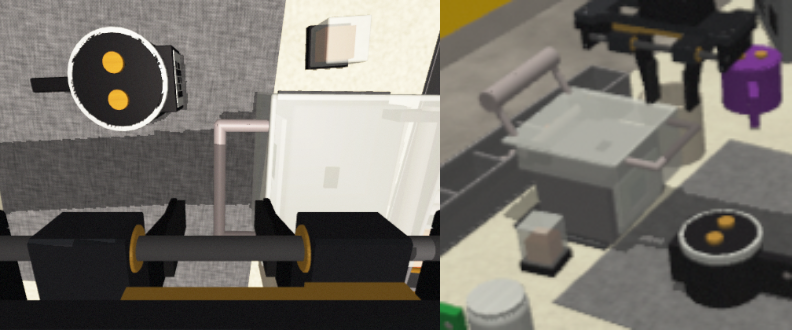

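>>> play_rows(motion=[[0, 0, 0, 0, 0, 0, 34], [0, 0, 0.1, 0, 0, 0, 34], [0, 0, 0.2, 0, 0, 0, 34], [0, 0, 0.3, 0, 0, 0, 34], [0, 0, 0.355, 0, 0, 0, 34]])

```text
time: 3.4
ee_pos: [0.6414, 0.0139, 0.0998]
eef_rot: [0.678, 0.735, -0.001, -0.001]
ft_force: [0.7, 0.5, 0.3]
width: 0.0295
```

>>> play_rows(motion=[[0, 0, 0, 0, 0, 0, 34], [0, 0, 0, 0, 0, 0, 0], [0, 0, 0, 0, 0, 0, 0], [0, 0, 0, 0, 0, 0, 0], [0, 0, 0, 0, 0, 0, 0]])

```text
time: 4.03
ee_pos: [0.6422, 0.014, 0.1021]
eef_rot: [0.678, 0.735, 0.0, 0.0]
ft_force: [-1.3, 0.7, 3.8]
width: 0.0094
```

>>> play_rows(motion=[[0, 0.0275, -0.171, 0, 0, 0, 0], [0, 0.088, -0.333, 0, 0, 0, 0], [0, 0.18, -0.48, 0, 0, 0, 0], [0, 0.3, -0.605, 0, 0, 0, 0], [0, 0.44, -0.705, 0, 0, 0, 0]])

```text
time: 4.65
ee_pos: [0.7299, 0.0204, 0.2455]
eef_rot: [0.678, 0.735, 0.0, 0.001]
ft_force: [0.3, -1.6, 0.1]
width: 0.0093
```

>>> play_rows(motion=[[0, 0.118, -0.055, 0, 0, 0, 0], [0, 0.242, -0.092, 0, 0, 0, 0], [0, 0.242, -0.092, 0, 0, 0, 40], [0, 0.242, -0.092, 0, 0, 0, 40], [0, 0.22, -0.3, 0, 0, 0, 40]])

```text
time: 5.28
ee_pos: [0.7717, 0.0246, 0.2986]
eef_rot: [0.678, 0.735, -0.003, -0.003]
ft_force: [0.9, -0.4, 0.8]
width: 0.0304
```

>>> play_rows(motion=[[0, 0, -0.2, 0, 0, 0, 40], [0, -0.3, -0.2, 0, 0, 0, 0], [0, -0.6, -0.2, 0, 0, 0, 0], [0, -0.8, -0.2, 0, 0, 0, 0], [0, -0.8, -0.2, 0, 0, 0, 0]])

```text
time: 5.9
ee_pos: [0.6105, 0.0113, 0.3435]
eef_rot: [0.678, 0.735, -0.0, 0.0]
ft_force: [-0.1, 0.2, -0.2]
width: 0.0044
```

Run:
```python
from h import *
w=snap('wrist','w3.png');b=snap('side')
cv2.imwrite('pics/c3.png',np.hstack([cv2.resize(w['image'],(440,330)),cv2.resize(b['image'][110:260,120:280],(352,330))])[:,:,::-1])
s=r.read_state();print(s['time'],s['ee_pos'],s['eef_rot'],s['width'],s['ft_force'])
```

```text
6.0 [0.61347179 0.0117639  0.34315004] [6.78209110e-01 7.34868816e-01 3.34095626e-04 3.38767925e-04] 0.0018044141720708062 [ 0.82946066 -0.51366658 -0.24229635]
```

View pics/c3.png

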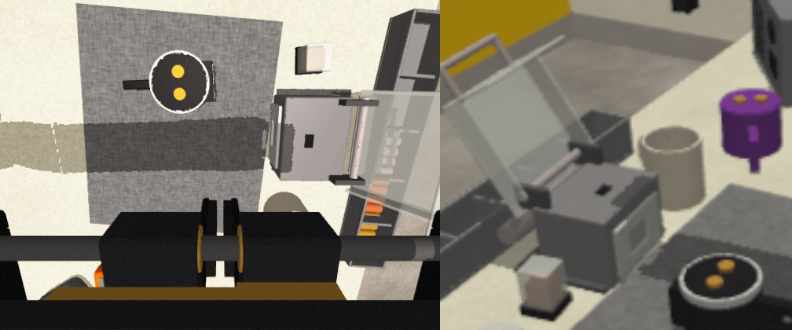

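Run:
```python
import cv2
i=cv2.imread('pics/w3.png')[40:250,140:480]
cv2.imwrite('pics/c4.png',cv2.resize(i,(782,483),interpolation=cv2.INTER_CUBIC))
```

```text
(no output)
```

View pics/c4.png

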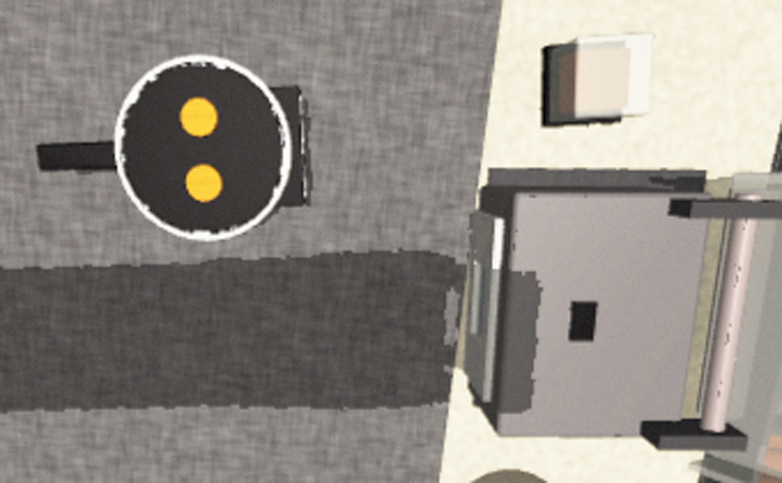

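Run:
```python
from h import *
np.set_printoptions(precision=4,suppress=True)
w=snap('wrist')
def f(x,y,z): return onz(w,[140+x/2.3,40+y/2.3],z)[:2]
def yw(a,b): d=a-b; return np.round([np.arctan2(-d[0],d[1]),np.hypot(*d)],4)
a,b=f(513,193,.095),f(500,435,.095);print('front top',a,b,(a+b)/2,yw(a,b))
a,b=f(706,192,.095),f(684,435,.095);print('rear top',a,b,yw(a,b))
a,b=f(502,220,.075),f(490,398,.075);print('frame back top',a,b,(a+b)/2,yw(a,b))
a,b=f(474,212,.075),f(463,380,.009);print('frame front',a,b)
a,b=f(738,200,.117),f(712,430,.117);print('hinge rod?',a,b,(a+b)/2,yw(a,b))
c=f(203.5,147,.072);print('can',c)
for z in(.055,): l=f(38,156.5,z);print('lugtip',l,c-l,np.hypot(*(c-l)),np.arctan2(*(c-l)[::-1]))
t=f(199,117,.078),f(204,183,.078);print('term',t,yw(*t),sum(t)/2)
p=f(299,90,.065),f(307,203,.065);print('plate',p,yw(*p),sum(p)/2-c)
print(-w['R'].T@w['t'],w['R'])
for n in ['can','plate','lug','reader','window','hood_hinge']:
    print(n,[(np.round(x['xy'],1),round(x['p'],2)) for x in eyes.landmark_of(w,n)[:2]])
for n,z in(('can',0),('plate',.04),('lug',.03),('reader',0),('window',.04),('hood_hinge',.107)):
    L=eyes.landmark_of(w,n)
    if L: print(n,onz(w,L[0]['xy'],z))
```

```text
front top [0.7031 0.0826] [ 0.7153 -0.0441] [0.7092 0.0193] [0.0962 0.1274]
rear top [0.7985 0.0909] [ 0.8149 -0.036 ] [0.1284 0.128 ]
frame back top [0.7041 0.068 ] [ 0.7118 -0.0294] [0.7079 0.0193] [0.0787 0.0978]
frame front [0.6889 0.0709] [ 0.7088 -0.0375]
hinge rod? [0.8041 0.0887] [ 0.8175 -0.0252] [0.8108 0.0317] [0.1172 0.1147]
can [0.5458 0.0918]
lugtip [0.4549 0.0796] [0.0909 0.0122] 0.09171936101514051 0.13319184394431374
term (array([0.5438, 0.106 ]), array([0.5476, 0.0742])) [0.1175 0.0321] [0.5457 0.0901]
plate (array([0.5927, 0.1238]), array([0.6011, 0.0678])) [0.1493 0.0566] [0.0511 0.004 ]
[0.6066 0.0926 0.5063] [[ 0.9967  0.0817  0.0004]
 [ 0.0781 -0.9531  0.2923]
 [ 0.0243 -0.2913 -0.9563]]
can [(array([234.1, 107.9]), 0.76), (array([355.8, 264.9]), 0.46)]
plate [(array([266.2, 104.1]), 0.91)]
lug [(array([168.8, 108. ]), 0.92)]
reader [(array([344.2, 162.1]), 0.96)]
window [(array([347.4, 173.7]), 0.77), (array([456.2, 181.9]), 0.36)]
hood_hinge []
can [0.5437 0.087  0.    ]
plate [0.5893 0.0955 0.04  ]
lug [0.4625 0.0803 0.03  ]
reader [0.7062 0.0249 0.    ]
window [0.7048 0.0151 0.04  ]
```

```bash
cat >> h.py <<'E'
from scipy.spatial.transform import Rotation as Ro
O=np.array([.708,.019]); YAW=.092
def rw(x,y): c,s=np.cos(YAW),np.sin(YAW); return O+np.array([c*x-s*y,s*x+c*y])
def wr(p): c,s=np.cos(YAW),np.sin(YAW); d=np.asarray(p)[:2]-O; return np.array([c*d[0]+s*d[1],-s*d[0]+c*d[1]])
def move(x,y,z,yaw,frame=True):
    """target TCP (reader frame xy), yaw of tool x-axis rel. to +y world"""
    s=r.read_state();R=Ro.from_quat(s['eef_rot']);p=rw(x,y) if frame else np.array([x,y])
    T=Ro.from_euler('z',yaw)*Ro.from_quat([.70710678,.70710678,0,0])
    d=R.inv().apply(np.r_[p,z]-s['ee_pos'])/.2; t=(R.inv()*T).as_rotvec()/(np.pi/2)
    print('at',np.round(s['ee_pos'],4),'rd',np.round(wr(s['ee_pos']),4),'shift',np.round(d,3),'turn',np.round(t,3),'F',np.round(s['ft_force'],1),'w',round(s['width'],4),'t',s['time'])
E
python3 - <<'E'
from h import *
print(wr([.5455,.091]))
y=wr([.5455,.091])
move(y[0],y[1]+.075,.10,YAW)
move(y[0],y[1]+.075,.235,YAW)
E
```

```text
[-0.15519813  0.08662443]
at [0.6142 0.0118 0.3425] rd [-0.0941  0.0014] shift [ 0.797 -0.315  1.213] turn [ 0.    -0.    -0.008] F [ 0.6 -0.6  0.3] w 0.0006 t 6.65
at [0.6142 0.0118 0.3425] rd [-0.0941  0.0014] shift [ 0.797 -0.315  0.538] turn [ 0.    -0.    -0.008] F [ 0.6 -0.6  0.3] w 0.0006 t 6.65
```

>>> play_rows(motion=[[0.25, -0.1, 0, 0, 0, -0.008, 57], [0.5, -0.2, 0.0, 0, 0, -0.008, 57], [0.797, -0.315, 0.2, 0, 0, -0.008, 57], [0.797, -0.315, 0.4, 0, 0, -0.008, 57], [0.797, -0.315, 0.538, 0, 0, -0.008, 57]])

```text
time: 7.28
ee_pos: [0.5372, 0.1669, 0.233]
eef_rot: [0.673, 0.74, -0.001, -0.0]
ft_force: [-0.2, -1.1, 0.6]
width: 0.0427
```

>>> play_rows(motion=[[0, 0, 0.2, 0, 0, 0, 57], [0, 0, 0.4, 0, 0, 0, 57], [0, 0, 0.6, 0, 0, 0, 57], [0, 0, 0.8, 0, 0, 0, 57], [0, 0, 1.0, 0, 0, 0, 57]])

```text
time: 7.9
ee_pos: [0.5387, 0.1656, 0.034]
eef_rot: [0.674, 0.739, 0.0, 0.0]
ft_force: [0.1, -0.4, 0.2]
width: 0.0493
```

Run:
```python
from h import *
w=snap('wrist','w5.png');w=snap('wrist')
move(-.1552,.0469,.035,YAW)
cv2.imwrite('pics/c5.png',w['image'][:,:,::-1])
for n in ['can','plate','lug']:
    print(n,[(np.round(x['xy'],1),round(x['p'],2)) for x in eyes.landmark_of(w,n)[:2]])
```

```text
at [0.5357 0.1646 0.0311] rd [-0.1582  0.1608] shift [-0.569  0.014 -0.019] turn [-0.004  0.001  0.001] F [-0.9 -0.2  0.3] w 0.0495 t 8.0
can [(array([279.2, 356.5]), 0.69)]
plate []
lug []
```

>>> play_rows(motion=[[-0.09, 0, 0, 0, 0, 0, 57], [-0.14, 0, 0, 0, 0, 0, 57], [-0.19, 0, 0, 0, 0, 0, 57], [-0.24, 0, 0, 0, 0, 0, 57], [-0.29, 0, 0, 0, 0, 0, 57]])

```text
time: 8.78
ee_pos: [0.5446, 0.1092, 0.0363]
eef_rot: [0.673, 0.739, 0.002, -0.0]
ft_force: [-0.5, 6.7, 3.3]
width: 0.0496
```

>>> play_rows(motion=[[-0.05, 0, 0, 0, 0, 0, 57], [-0.1, 0, 0, 0, 0, 0, 57], [-0.15, 0, 0, 0, 0, 0, 57], [-0.2, 0, 0, 0, 0, 0, 57], [-0.24, 0, 0, 0, 0, 0, 57]])

```text
time: 9.4
ee_pos: [0.5491, 0.0611, 0.0362]
eef_rot: [0.673, 0.739, 0.002, -0.0]
ft_force: [0.2, 7.4, 4.1]
width: 0.0494
```

Run:
```python
from h import *
np.set_printoptions(precision=4,suppress=True)
w=snap('wrist','w6.png');a=snap('scene','s6.png');b=snap('side','d6.png')
move(-.1552,.0469,.035,YAW)
for n in ['can','plate','lug']:
    for nm,p in(('w',w),('s',a),('d',b)):
        print(n,nm,[(np.round(x['xy'],1),round(x['p'],2),wr(onz(p,x['xy'],dict(can=0,plate=.04,lug=.03)[n]))) for x in eyes.landmark_of(p,n)[:4]])
cv2.imwrite('pics/c6.png',np.hstack([cv2.resize(w['image'],(440,330)),cv2.resize(b['image'][130:280,160:320],(352,330))])[:,:,::-1])
```

```text
at [0.5492 0.0599 0.036 ] rd [-0.1544  0.0553] shift [-0.042 -0.004  0.005] turn [ 0.001 -0.     0.   ] F [0.6 2.6 3. ] w 0.0497 t 9.55
can w [(array([281.8, 311.8]), 0.73, array([-0.1529,  0.0102]))]
can s [(array([297.3, 236.4]), 0.94, array([-0.1466,  0.0173])), (array([410.5, 298.9]), 0.61, array([0.1369, 0.2871])), (array([357.3, 145.4]), 0.59, array([-0.4721,  0.3379])), (array([193.4, 298.5]), 0.56, array([-0.0142, -0.3367]))]
can d [(array([348.6, 378.2]), 0.82, array([-0.4829,  0.3452])), (array([258.2, 174.7]), 0.8, array([ 0.0015, -0.338 ])), (array([258.9, 241.3]), 0.68, array([-0.1521,  0.0059])), (array([102.6, 281.6]), 0.59, array([0.1297, 0.2816]))]
plate w []
plate s [(array([303.7, 238.8]), 0.98, array([-0.1119,  0.0265])), (array([366.7, 125.5]), 0.86, array([-0.5251,  0.387 ])), (array([420. , 309.6]), 0.78, array([0.1852, 0.2835])), (array([176. , 302.6]), 0.56, array([ 0.004 , -0.3825]))]
plate d [(array([ 84.3, 265.3]), 0.65, array([0.1696, 0.2844])), (array([259.3, 156.7]), 0.65, array([ 0.0182, -0.3891])), (array([356.7, 388.4]), 0.62, array([-0.507 ,  0.3926])), (array([128.9, 130.9]), 0.49, array([ 0.5761, -0.429 ]))]
lug w []
lug s [(array([218.2, 279. ]), 0.95, array([-0.0446, -0.2544])), (array([399.2, 273.4]), 0.89, array([0.0635, 0.2741])), (array([283.1, 210.9]), 0.84, array([-0.2338, -0.0086])), (array([348.6, 149.9]), 0.74, array([-0.4344,  0.2861]))]
lug d [(array([126.3, 277.2]), 0.97, array([0.0592, 0.2766])), (array([286.5, 237.2]), 0.86, array([-0.2293,  0.0029])), (array([332. , 335.4]), 0.68, array([-0.4314,  0.2824])), (array([261.8, 180. ]), 0.68, array([-0.0475, -0.2577]))]
```

View pics/c6.png

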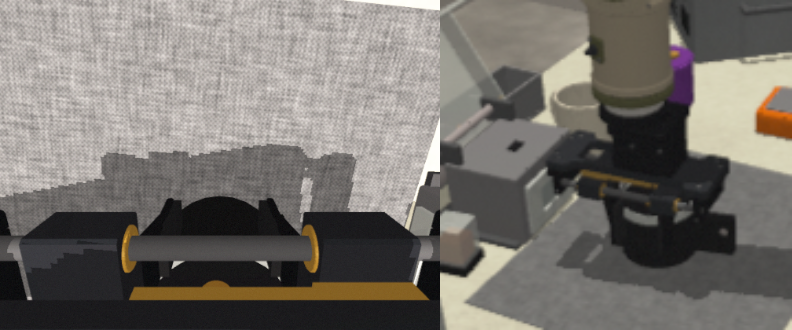

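>>> play_rows(motion=[[-0.02, 0, 0, 0, 0, 0, 57], [-0.042, 0, 0, 0, 0, 0, 57], [-0.042, 0, 0, 0, 0, 0, 57], [0.1, 0, 0, 0, 0, 0, 57], [0.2, 0, 0, 0, 0, 0, 57]])

```text
time: 10.62
ee_pos: [0.5436, 0.1, 0.0343]
eef_rot: [0.674, 0.739, -0.001, -0.0]
ft_force: [-0.4, 0.1, -1.1]
width: 0.0495
```

>>> play_rows(motion=[[0, 0, -0.3, 0, 0, 0, 57], [0, 0, -0.6, 0, 0, 0, 57], [-0.1, 0, -0.9, 0, 0, 0, 57], [-0.3, 0, -1, 0, 0, 0, 57], [-0.3, 0, -1, 0, 0, 0, 57]])

```text
time: 11.25
ee_pos: [0.5507, 0.0358, 0.2364]
eef_rot: [0.676, 0.737, -0.0, 0.001]
ft_force: [-0.3, 0.6, -0.7]
width: 0.0498
```

Run:
```python
from h import *
np.set_printoptions(precision=4,suppress=True)
w=snap('wrist','w7.png')
move(-.1552,.0,.235,YAW)
for n in ['can','plate','lug','reader','window']:
    for nm,p in(('w',w),):
        print(n,nm,[(np.round(x['xy'],1),round(x['p'],2),wr(onz(p,x['xy'],dict(can=0,plate=.04,lug=.03,window=.04).get(n,0)))) for x in eyes.landmark_of(p,n)[:4]])
cv2.imwrite('pics/c7.png',cv2.resize(w['image'],(800,600))[:,:,::-1])
np.savez('w7.npz',mtx=w['mtx'],R=w['R'],t=w['t'])
```

```text
at [0.55   0.0381 0.2349] rd [-0.1556  0.0336] shift [-0.168  0.003 -0.   ] turn [-0.     0.    -0.002] F [ 0.3  0.7 -0.8] w 0.0497 t 11.3
can w [(array([278.6, 204.2]), 0.94, array([-0.1564,  0.0023])), (array([207.8, 218.8]), 0.51, array([-0.2416, -0.0156]))]
plate w [(array([326.8, 206.5]), 0.97, array([-0.1047,  0.0106]))]
lug w [(array([207.7, 221.4]), 0.76, array([-0.2354, -0.009 ]))]
reader w [(array([411.9, 204.7]), 0.64, array([0.0019, 0.001 ])), (array([206.1, 219.1]), 0.44, array([-0.2437, -0.016 ]))]
window w [(array([422.3, 217.8]), 0.89, array([-0.001 , -0.0026]))]
```

View pics/c7.png

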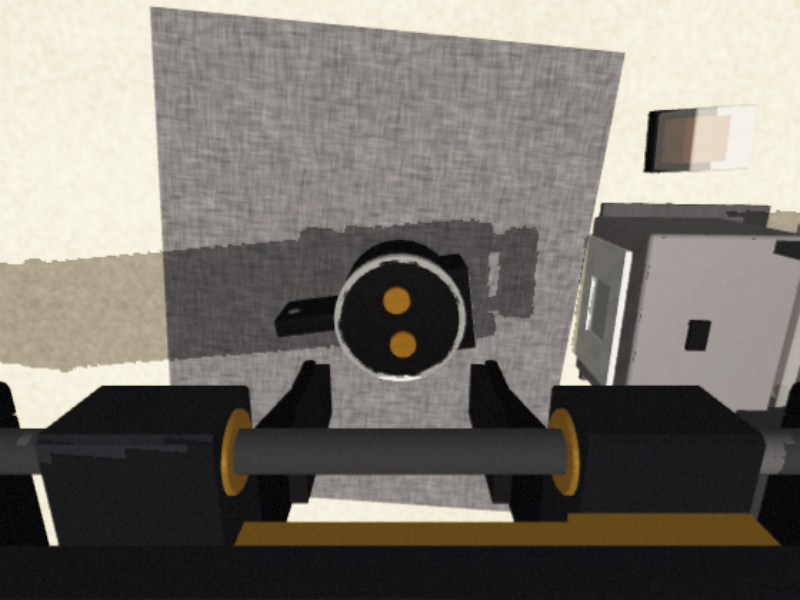

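Run:
```python
from h import *
w=dict(np.load('w7.npz'))
f=lambda x,y,z: np.round(wr(onz(w,[x*.7,y*.7],z)),4)
print('rim',f(400,316,.072),'term',f(397,300,.078),f(403,345,.078),'lugtip top',f(284,313,.055),'plate top',f(465,258,.065),f(475,348,.065))
print('frame/top edge',f(650,236,.095),f(630,250,.075),f(588,237,.075))
move(-.230,-.0085,.235,YAW+.14-np.pi/2)
```

```text
rim [-0.1549  0.0047] term [-0.1569  0.018 ] [-0.1529 -0.0144] lugtip top [-0.2391  0.0018] plate top [-0.1104  0.0439] [-0.1009 -0.0221]
frame/top edge [-0.0015  0.0633] [-0.0033  0.0509] [-0.0319  0.0596]
at [0.5496 0.041  0.2339] rd [-0.1557  0.0365] shift [-0.224 -0.372 -0.005] turn [-0.001  0.001  0.912] F [ 0.1 -0.9  0.2] w 0.0497 t 11.55
```

>>> play_rows(motion=[[-0.05, -0.1, 0, 0, 0, 0.11, 40], [-0.1, -0.2, 0, 0, 0, 0.22, 40], [-0.16, -0.3, 0, 0, 0, 0.33, 40], [-0.215, -0.37, 0, 0, 0, 0.44, 40], [-0.215, -0.37, 0, 0, 0, 0.55, 40]])

```text
time: 12.18
ee_pos: [0.4796, -0.01, 0.2347]
eef_rot: [0.922, 0.386, -0.0, 0.0]
ft_force: [0.5, -0.4, -0.9]
width: 0.0347
```

>>> play_rows(motion=[[0, 0, 0, 0, 0, 0.11, 40], [0, 0, 0, 0, 0, 0.22, 40], [0, 0, 0, 0, 0, 0.33, 40], [0, 0, 0, 0, 0, 0.364, 40], [0, 0, 0, 0, 0, 0.364, 40]])

```text
time: 12.8
ee_pos: [0.4803, -0.009, 0.2345]
eef_rot: [0.993, 0.114, -0.0, -0.0]
ft_force: [0.5, 0.7, 0.1]
width: 0.0348
```

Run:
```python
from h import *
np.set_printoptions(precision=4,suppress=True)
w=snap('wrist','w8.png')
move(-.229,-.0066,.033,YAW+.135-np.pi/2)
for n in ['can','plate','lug','reader','window']:
    print(n,[(np.round(x['xy'],1),round(x['p'],2),wr(onz(w,x['xy'],dict(plate=.04,lug=.03,window=.04).get(n,0)))) for x in eyes.landmark_of(w,n)[:2]])
cv2.imwrite('pics/c8.png',w['image'][:,:,::-1])
print(r.read_state()['joint_positions'])
```

```text
at [ 0.4803 -0.0091  0.2346] rd [-0.2293 -0.007 ] shift [ 0.002 -0.002  1.008] turn [-0.     0.     0.002] F [-0.2  0.7  0.9] w 0.0346 t 12.85
can [(array([279.2, 115. ]), 0.72, array([-0.1578,  0.004 ]))]
plate [(array([282.7,  56. ]), 0.69, array([-0.1036,  0.0082]))]
lug [(array([281. , 188.7]), 0.94, array([-0.2326, -0.0084]))]
reader [(array([282.8, 192.1]), 0.19, array([-0.2431, -0.0121]))]
window [(array([535.9, 246.7]), 0.52, array([-0.2563, -0.2959]))]
[-0.0218  0.01   -0.054   1.8082  0.0005  1.3235 -1.4182]
```

View pics/c8.png

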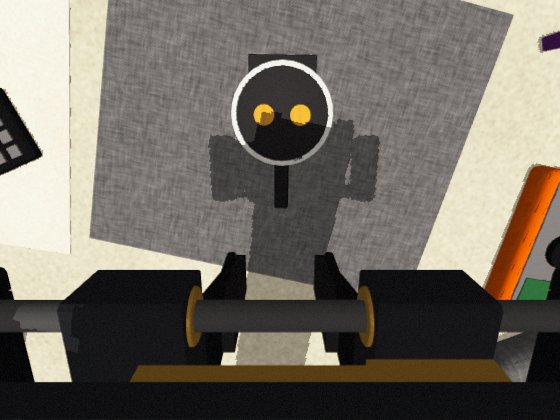

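>>> play_rows(motion=[[0, 0, 0.3, 0, 0, 0, 40], [0, 0, 0.6, 0, 0, 0, 40], [0, 0, 0.8, 0, 0, 0, 40], [0, 0, 0.9, 0, 0, 0, 40], [0, 0, 1.0, 0, 0, 0, 40]])

```text
time: 13.72
ee_pos: [0.4804, -0.0095, 0.0341]
eef_rot: [0.993, 0.114, -0.0, -0.0]
ft_force: [1.3, 0.7, -1.0]
width: 0.0348
```

>>> play_rows(motion=[[0, 0, 0, 0, 0, 0, 21], [0, 0, 0, 0, 0, 0, 21], [0, 0, 0, 0, 0, 0, 21], [0, 0, 0, 0, 0, 0, 21], [0, 0, 0, 0, 0, 0, 21]], squeeze=3)

```text
time: 14.35
ee_pos: [0.4807, -0.0095, 0.0353]
eef_rot: [0.994, 0.114, 0.0, 0.0]
ft_force: [-0.3, -0.3, -0.6]
width: 0.0181
```

>>> play_rows(motion=[[0.001, -0.015, 0, 0, 0, 0.025, 21], [0.002, -0.03, 0, 0, 0, 0.05, 21], [0.003, -0.045, 0, 0, 0, 0.075, 21], [0.005, -0.062, 0, 0, 0, 0.1, 21], [0.005, -0.062, 0, 0, 0, 0.1, 21]])

```text
time: 14.98
ee_pos: [0.4788, 0.0029, 0.0351]
eef_rot: [0.999, 0.036, 0.0, 0.0]
ft_force: [-0.3, -0.2, -0.0]
width: 0.0183
```

```bash
cat > look.py <<'E'
from h import *
import sys
np.set_printoptions(precision=4,suppress=True)
w=snap('wrist',sys.argv[1]+'w.png');a=snap('scene');b=snap('side',sys.argv[1]+'d.png')
move(-.230,.002,.035,YAW-np.pi/2)
for n in ['can','plate','lug','window']:
  for nm,p in(('w',w),('s',a),('d',b)):
    for x in eyes.landmark_of(p,n):
        q=wr(onz(p,x['xy'],dict(plate=.04,lug=.03,window=.04).get(n,0)))
        if abs(q[1])<.05 and -.3<q[0]<.03: print(n,nm,np.round(x['xy'],1),round(x['p'],2),q)
# terminals (brass blobs) at z=.078
for nm,p in(('w',w),('s',a),('d',b)):
    h=cv2.cvtColor(p['image'],cv2.COLOR_RGB2HSV);m=cv2.inRange(h,(12,130,60),(32,255,255))
    n,_,st,ce=cv2.connectedComponentsWithStats(m)
    for i in range(1,n):
        q=wr(onz(p,ce[i],.0775))
        if st[i,4]>8 and abs(q[1])<.06 and -.25<q[0]<0: print('term',nm,ce[i],st[i,4],q)
E
python3 look.py l1
```

```text
at [0.4787 0.0028 0.035 ] rd [-0.2298  0.0049] shift [-0.001  0.015  0.   ] turn [-0.    -0.    -0.013] F [ 0.6  0.3 -0.1] w 0.0181 t 15.125
can w [279.7 121.2] 0.65 [-0.1568  0.0042]
can s [293.3 230.1] 0.92 [-0.1725  0.0108]
can d [258.8 240.7] 0.86 [-0.1508  0.0035]
plate s [297.7 242.1] 0.76 [-0.1049  0.0053]
plate d [246. 225.] 0.93 [-0.1147  0.0009]
lug w [282.6 275.3] 0.8 [-0.2351  0.0042]
lug s [287.  209.5] 0.88 [-0.2361  0.0052]
lug s [303.2 276.4] 0.66 [ 0.006  -0.0075]
lug d [287.1 237.3] 0.92 [-0.2309  0.0027]
lug d [208.8 217.5] 0.37 [ 0.0035 -0.011 ]
window d [205.8 217.4] 0.93 [0.003  0.0047]
term w [328.0881 124.5105] 2474 [-0.1555 -0.0119]
term w [232.0676 126.8738] 2472 [-0.1557  0.0203]
term w [225.4913 316.5873] 458 [-0.2287  0.0272]
term w [334.0461 316.4403] 477 [-0.2295 -0.0159]
term s [298.4231 221.1538] 26 [-0.1559  0.0197]
term s [288.6  223.04] 25 [-0.1564 -0.0116]
term d [255.3529 219.8824] 17 [-0.1528  0.0218]
```

>>> play_rows(motion=[[0.08, 0.0, 0, 0, 0, -0.006, 21], [0.13, 0.003, 0, 0, 0, -0.013, 21], [0.18, 0.005, 0, 0, 0, -0.013, 21], [0.23, 0.007, 0, 0, 0, -0.013, 21], [0.28, 0.01, 0, 0, 0, -0.013, 21]])

```text
time: 16.35
ee_pos: [0.5327, 0.0046, 0.0345]
eef_rot: [0.999, 0.046, -0.003, 0.0]
ft_force: [-11.6, -0.8, 10.2]
width: 0.0184
```

```bash
python3 look.py l2
```

```text
at [0.5342 0.0047 0.0345] rd [-0.1743  0.0017] shift [-0.278 -0.001 -0.002] turn [-0.     0.001 -0.   ] F [-3.  -0.8  0.2] w 0.0184 t 16.5
can w [281.2 158.2] 0.96 [-0.1233  0.0016]
can s [295.4 245.4] 0.91 [-0.1161  0.0027]
can d [247.7 236. ] 0.96 [-0.1141 -0.006 ]
plate w [273.1  42.5] 0.61 [-0.0704  0.0053]
plate s [298.9 249.6] 0.85 [-0.0787  0.002 ]
plate d [232.9 221.8] 0.96 [-0.0755 -0.001 ]
lug w [286.4 311.8] 0.66 [-0.2033 -0.0013]
lug s [288.  217.9] 0.63 [-0.2038  0.0002]
lug d [278.9 232.9] 0.9 [-0.2039 -0.0083]
window d [210.2 218.2] 0.6 [-0.0102  0.0041]
term w [325.0779 186.2278] 2234 [-0.1221 -0.0134]
term w [233.9404 188.652 ] 2233 [-0.123   0.0186]
term w [225.4559 316.4493] 454 [-0.1747  0.024 ]
term w [334.1684 316.2772] 469 [-0.1746 -0.019 ]
term w [294.6118 371.8963] 6989 [-0.2014 -0.0038]
term s [300.9167 231.3333] 12 [-0.1189  0.0174]
term s [290.9167 233.4167] 12 [-0.1189 -0.0141]
term d [270.  206.1] 10 [-0.1621 -0.0522]
term d [271.6 213.5] 10 [-0.1799 -0.02  ]
```

>>> play_rows(motion=[[0.04, 0.002, 0, 0, 0, 0.003, 21], [0.08, 0.004, 0, 0, 0, 0.006, 21], [0.12, 0.006, 0, 0, 0, 0.008, 21], [0.16, 0.008, 0, 0, 0, 0.008, 21], [0.2, 0.01, 0, 0, 0, 0.008, 21]])

```text
time: 17.73
ee_pos: [0.5752, 0.0064, 0.0349]
eef_rot: [0.999, 0.039, -0.0, 0.0]
ft_force: [-4.0, -1.0, -0.6]
width: 0.0181
```

```bash
python3 look.py l3
```

```text
at [0.576  0.0065 0.0353] rd [-0.1326 -0.0003] shift [-0.487 -0.005  0.001] turn [ 0.    -0.001 -0.009] F [0.  0.2 0.1] w 0.0182 t 17.875
can s [296.3 254.4] 0.56 [-0.0844 -0.0029]
can d [236.2 233. ] 0.63 [-0.0789 -0.0081]
plate w [274.9  45.3] 0.66 [-0.0287  0.0011]
plate s [303.7 260.9] 0.83 [-0.0383  0.0058]
plate s [297.9 255.8] 0.6 [-0.0589 -0.0066]
plate d [216.9 221.6] 0.74 [-0.035   0.0127]
lug w [283.3 310.4] 0.75 [-0.16   -0.0014]
lug s [291.5 230.4] 0.81 [-0.1557 -0.0008]
lug d [263.3 228.5] 0.63 [-0.1578 -0.0131]
window d [209.1 215.5] 0.89 [-0.0008 -0.0068]
term w [325.1205 185.0503] 2208 [-0.0797 -0.0163]
term w [234.1076 187.5291] 2185 [-0.0802  0.0158]
term w [225.3341 316.5711] 443 [-0.1324  0.0219]
term w [334.0568 316.4323] 458 [-0.1329 -0.0212]
term w [294.3481 371.8664] 7026 [-0.1593 -0.0055]
term s [293.8571 245.5   ] 14 [-0.0766 -0.0162]
term d [254.5 202.5] 10 [-0.1159 -0.0551]
term d [255.2222 209.4444] 9 [-0.1321 -0.0236]
```

>>> play_rows(motion=[[0.02, 0, 0, 0, 0, 0, 21], [0.035, 0, 0, 0, 0, 0, 21], [0.045, 0, 0, 0, 0, 0, 21], [0.055, 0, 0, 0, 0, 0, 21], [0.065, 0, 0, 0, 0, 0, 21]])

```text
time: 19.1
ee_pos: [0.5858, 0.0071, 0.0347]
eef_rot: [0.999, 0.039, -0.002, 0.0]
ft_force: [-10.9, -0.5, 9.0]
width: 0.0181
```

>>> play_rows(motion=[[0.007, 0, 0, 0, 0, 0, 21], [0.014, 0, 0, 0, 0, 0, 21], [0.021, 0, 0, 0, 0, 0, 21]])

```text
time: 19.48
ee_pos: [0.5899, 0.0075, 0.0347]
eef_rot: [0.999, 0.039, -0.002, 0.0]
ft_force: [-11.2, -1.0, 8.2]
width: 0.0183
```

>>> play_rows(motion=[[0.006, 0, 0, 0, 0, 0, 21], [0.012, 0, 0, 0, 0, 0, 21]])

```text
time: 19.73
ee_pos: [0.5923, 0.0077, 0.0347]
eef_rot: [0.999, 0.039, -0.002, 0.0]
ft_force: [-10.7, -0.6, 8.6]
width: 0.0187
```

>>> play_rows(motion=[[0.006, 0, 0, 0, 0, 0, 21], [0.012, 0, 0, 0, 0, 0, 21]])

```text
time: 19.98
ee_pos: [0.5947, 0.0079, 0.0347]
eef_rot: [0.999, 0.039, -0.002, 0.0]
ft_force: [-11.2, -1.1, 9.1]
width: 0.0186
```

>>> play_rows(motion=[[0.005, 0, 0, 0, 0, 0, 21], [0.01, 0, 0, 0, 0, 0, 21]])

```text
time: 20.23
ee_pos: [0.5959, 0.0079, 0.0347]
eef_rot: [0.999, 0.039, -0.003, 0.0]
ft_force: [-18.9, -1.1, 15.4]
width: 0.018
```

>>> play_rows(motion=[[0.005, 0, 0, 0, 0, 0, 21], [0.01, 0, 0, 0, 0, 0, 21]])

```text
time: 20.48
ee_pos: [0.5959, 0.0079, 0.0346]
eef_rot: [0.999, 0.039, -0.005, 0.0]
ft_force: [-28.4, -1.2, 22.7]
width: 0.0184
```

```bash
python3 look.py l4 | grep -E "at|term w|plate"
```

```text
at [0.5959 0.0079 0.0346] rd [-0.1126 -0.0007] shift [-0.587 -0.006  0.004] turn [-0.     0.007 -0.009] F [-25.6  -1.9  21.2] w 0.0185 t 20.625
plate w [273.7  44.6] 0.62 [-0.0079  0.0011]
plate s [304. 271.] 0.93 [-0.0059 -0.0023]
plate d [210.8 218.5] 0.61 [-0.0124  0.0049]
term w [325.3988 187.2377] 2209 [-0.0591 -0.0167]
term w [234.14   189.5869] 2193 [-0.0595  0.0154]
term w [225.3174 316.347 ] 438 [-0.1109  0.0215]
term w [334.0553 316.5863] 452 [-0.1116 -0.0215]
term w [294.3836 371.8568] 7034 [-0.1381 -0.0058]
```

>>> play_rows(motion=[[-0.008, 0, 0, 0, 0, 0, 21], [-0.016, 0, 0, 0, 0, 0, 21], [-0.03, 0, 0, 0, 0, 0, 40], [-0.05, 0, 0, 0, 0, 0, 40], [-0.07, 0, 0, 0, 0, 0, 40]])

```text
time: 21.85
ee_pos: [0.5866, 0.0074, 0.035]
eef_rot: [0.999, 0.039, 0.0, -0.0]
ft_force: [0.9, 0.7, -0.3]
width: 0.0339
```

```bash
python3 look.py l5 | grep -E "at|term w|plate|lug"
```

```text
at [0.5866 0.0074 0.0351] rd [-0.1219 -0.0004] shift [-0.54  -0.005  0.   ] turn [-0.    -0.    -0.009] F [-0.3 -0.3  0.2] w 0.0346 t 22.0
plate w [279.2  22.1] 0.8 [-0.0087 -0.0009]
plate s [305.4 268. ] 0.85 [-0.0144  0.0044]
plate d [211.6 218.8] 0.63 [-0.0151  0.0054]
lug w [282.1 296.1] 0.9 [-0.1397 -0.0009]
lug s [291.1 233.8] 0.84 [-0.1439 -0.0052]
lug d [253.3 227.5] 0.78 [-0.1311 -0.0083]
term w [326.9188 159.0272] 2316 [-0.0591 -0.0167]
term w [233.7196 161.4217] 2300 [-0.0596  0.0154]
term w [195.0107 316.5349] 559 [-0.1209  0.0339]
term w [364.4913 316.6603] 574 [-0.1218 -0.0334]
term w [328.5852 371.902 ] 6998 [-0.1482 -0.0199]
```

>>> play_rows(motion=[[-0.03, 0, 0, 0, 0, 0, 40], [-0.03, 0, -0.2, 0, 0, 0, 40], [-0.1, 0, -0.45, 0, 0, 0, 40], [-0.2, 0, -0.7, 0, 0, 0, 40], [-0.3, 0, -1.0, 0, 0, 0, 40]])

```text
time: 23.22
ee_pos: [0.5256, 0.0025, 0.2353]
eef_rot: [0.999, 0.039, -0.001, 0.0]
ft_force: [0.5, -0.6, 0.5]
width: 0.0347
```

```bash
python3 look.py l6 | grep -E "at|term|plate|window"
python3 - <<'E'
import cv2,numpy as np
a=cv2.imread('pics/l6w.png');b=cv2.imread('pics/l6d.png')[110:260,120:280]
cv2.imwrite('pics/c9.png',np.hstack([cv2.resize(a,(440,330)),cv2.resize(b,(352,330),interpolation=cv2.INTER_CUBIC)]))
E
```

```text
at [0.5279 0.0026 0.2379] rd [-0.1809  0.0002] shift [-0.252 -0.005  1.013] turn [ 0.    -0.004 -0.009] F [ 0.4  0.9 -0.9] w 0.0348 t 23.375
plate s [303.5 269.4] 0.83 [-0.0113 -0.0023]
plate d [213.7 217. ] 0.65 [-0.0162 -0.0044]
window s [304.7 274.6] 0.39 [ 0.0058 -0.0035]
window d [209.2 216.2] 0.6 [-0.0028 -0.0038]
term w [299.0159  52.7977] 440 [-0.0592 -0.017 ]
term w [260.8861  53.754 ] 439 [-0.0596  0.0152]
term s [305.4545 248.1364] 22 [-0.06   0.015]
term s [295.  250.5] 28 [-0.0595 -0.0172]
term d [229.0323 205.871 ] 31 [-0.0595 -0.0162]
term d [223.7879 211.8485] 33 [-0.0601  0.0151]
```

View pics/c9.png

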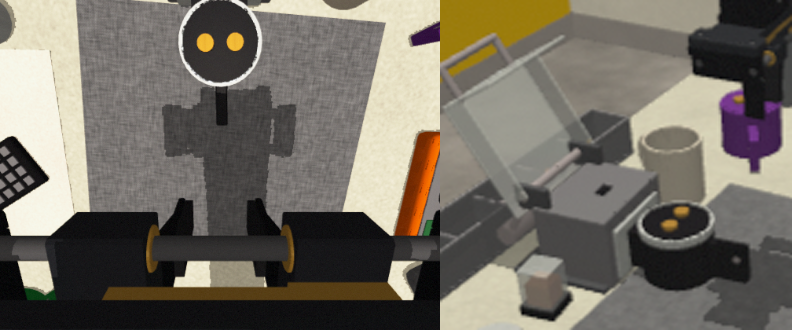

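```bash
python3 -c "
from bench import job;print(job.close_job())"
```

```text
the job is handed in; nothing more can be done
None
```

I carried out the whole task and handed the job in at about 23 s of the 72 s allowed. No verdict came back, so the result rests on my own last checks.

- **Hood:** I pinched the handle bar, swung the hood up to about 1.3 rad and let go. It fell open by itself, and the last side picture still shows it open.
- **Turning and sliding the can:** I pushed the can sideways with the spread fingers, which twisted it slightly. I turned it square again by its lug. Then I slid it forward with the fingers either side of the lug, open about 18 mm and never closed on it.
- **Pressing:** I kept feeding forward until the can stopped on the frame. The wrist then read about 28 N forward and 23 N upward. Just sliding the can had read about 11 N, so I put the push on the frame at roughly 17 N. The combined finger force came to about 36 N, closer to the 38 N limit than I wanted, so I backed off straight away.
- **Last checks:** All three cameras put the can's two terminals within about 1 mm of each other.
  - The plate is about 8.5 mm in front of the reader's face, about 1 mm off centre, and square within about 0.015 rad. All three are measured against my estimate of the reader's pose, which is good to about 3 mm and 0.015 rad.
  - The network's plate and window points scattered by up to 8 mm, so I relied on the terminals instead.
  - The arm is clear of everything. I saw no bystander moved in the pictures I viewed, but I did not measure their positions again.

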